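# Load the pigment mill with grinding balls

### The job

With the scoop, scoop grinding balls out of the tray and tip at least three of the five, from close above the mouth, into the open mill jar; never touch the balls with the gripper, and leave any that are not in the jar in the tray. Then set the scoop back upright on its cork mat and let go, and only after that swing the mill's lid fully shut over the jar. Leave the bowls, paint jar, brush pot and figure standing where they are.

Things in the scene. Friction and masses are not known exactly. Their poses are not given: they have to be found in the camera images.
- tray: fixed open metal tray, 252 mm long (x) by 80 mm wide, sheet 3 mm. Origin under the floor; x points to its sloping end. Inside: level floor (top at z 3 mm) from x -150 to +60 mm, then a 45 degree slope up to z 38 mm at x 95 mm and an upright end wall; from x 32 mm on the walls are 60 mm high, elsewhere 38, inner width 74 mm (y -37 to 37). Beside the 64 mm wide scoop no ball can pass
- ball0: smooth white ceramic grinding ball (friction about 0.3), 26 mm diameter, about 34 g, rolls easily; the five are alike and start in the far part of the tray's floor (centres at tray x -12 to 48 mm, y -20 to 20 mm); origin at its centre
- ball1: smooth white ceramic grinding ball (friction about 0.3), 26 mm diameter, about 34 g, rolls easily; the five are alike and start in the far part of the tray's floor (centres at tray x -12 to 48 mm, y -20 to 20 mm); origin at its centre
- ball2: smooth white ceramic grinding ball (friction about 0.3), 26 mm diameter, about 34 g, rolls easily; the five are alike and start in the far part of the tray's floor (centres at tray x -12 to 48 mm, y -20 to 20 mm); origin at its centre
- ball3: smooth white ceramic grinding ball (friction about 0.3), 26 mm diameter, about 34 g, rolls easily; the five are alike and start in the far part of the tray's floor (centres at tray x -12 to 48 mm, y -20 to 20 mm); origin at its centre
- ball4: smooth white ceramic grinding ball (friction about 0.3), 26 mm diameter, about 34 g, rolls easily; the five are alike and start in the far part of the tray's floor (centres at tray x -12 to 48 mm, y -20 to 20 mm); origin at its centre
- scoop: loose steel scoop, 0.22 kg: pan 72 mm long, 64 mm wide (y), walls 28 mm high (raked down to nothing at the front), sheet 2 mm, open on top and at the front (+x, the mouth). Origin under the floor's centre, z up. From the back wall (foot at x -44, z 14 mm) rises a wooden handle 22 mm wide (y), 14 mm thick, 90 mm long, leaning back 26 degrees from vertical (direction -0.438, 0, 0.899)
- scoop_grip (a point): grip point in the middle of the scoop's handle, on its axis 60 mm from the handle's foot and 30 mm from its top: at x -69.8, y 0, z 67.9 mm in the scoop's frame (same axes as the scoop)
- scoop_lip (a point): middle of the scoop's front edge, at the underside: x 36, z 0 mm in the scoop's frame
- mat: fixed cork mat, 150 (x) by 110 (y) mm, 4 mm thick, where the scoop stands; origin at the centre of its underside
- mill: fixed mill: grey base 155 mm (x -60 to +95) by 120 mm, 30 mm high, carrying a round white jar at the origin (x, y 0), 96 mm outside and 84 mm inside diameter. Origin at the underside below the jar's axis; behind the jar, at x +70 mm, a post 20 mm thick carries the swinging lid
- jar_mouth (a point): centre of the jar's mouth at the rim, 110 mm above the table
- jar_middle (a point): point on the jar's axis, 66 mm above the table, 30 mm above the jar's inner floor (a ball is in the jar when its centre is within 46 mm of it)
- jar_floor (a point): centre of the jar's inner floor, 36 mm above the table, 74 mm below the rim
- lid (a joint): angle of the mill's lid about the upright post, rad: 0 = shut, over the jar (a stop); grows as the lid swings away towards the mill's +y side, to at most 2.2; starts at 1.6 to 1.95, clear of the mouth. It stays where it is left; about 1 N at the knob moves it
- lid_hinge (a point): point on the axis of the lid's post, 70 mm from the jar's axis along the mill's +x, 112 mm above the table
- lid_knob (a point): grip point on the lid's knob, on its axis, 147 mm above the table. Knob: upright black cylinder, 20 mm diameter, top at 159 mm, in the middle of the round white lid (100 mm diameter, top at 119 mm; a 22 mm wide steel arm on it, top at 125 mm). With the lid at angle a the knob lies from the post's axis at (-70 cos a, 70 sin a) mm in the mill's axes
- bowls: bystander: stack of small white bowls, 56 mm wide, 48 mm high; origin at its underside
- paintjar: bystander: amber paint jar with a white cap, 56 mm diameter, 50 mm high; origin at its underside
- brushpot: bystander: terracotta pot, 64 mm diameter, 85 mm high, brushes up to 165 mm; origin at its underside
- figure: bystander: unpainted plaster figure, 64 mm wide, 88 mm high; origin at its underside

How it is judged:
By the outcome, as a careful person would: the job done as asked, in the order asked, and still so for the second after the job is handed in, with the robot touching nothing.
It also fails if it takes over 72 s, if anything falls off the work surface, if the arm or the gripper's body presses on something with over 40 N, if the wrist force passes 120 N, or if a joint passes its speed limit or range.

### The arm

A 6-joint arm with a two-finger parallel gripper is mounted at the origin on the work surface. World frame = base frame: x ahead of the robot, y to its left, z up, the work surface at z = 0. Lengths are in m, angles in rad, forces in N, time in s.
With the tool pointing down it reaches from about 0.325 to 0.775 m from the base axis. Payload 5.5 kg.
Tool frame: the origin (TCP) lies between the finger pads; the fingertips stand 8 mm ahead of it and the grasp point (between the pads) lies 11 mm behind it (tcp_to_tips is the distance from the TCP to the fingertips, in m); z points along the fingers, y is the line along which they close (so a half turn about z gives the same grasp; the last joint's range is limited). The gripper opens to 88 mm and grips with 3 to 60 N. Pads are 20 mm wide; open, the fingers measure 115 mm over their backs; the gripper's body (75 mm by 178 mm) begins 61 mm behind the grasp point.
Start: joints at [1.169, 0.091, 1.231, -0, 1.82, -0.057], TCP at [0.203, 0.565, 0.231] pointing down, gripper open.
Joint ranges: [-2.87, 2.87], [-0.86, 2.18], [0.17, 2.46], [-1.51, 4.65], [0.06, 2.69], [-2.65, 2.65]. Speed limits (rad/s): [2.57, 2.57, 3.01, 3.14, 3.14, 3.14].

### API

Orientations are given as a unit quaternion [w, x, y, z].
In Python, from bench import * gives the robot as it stands. Calls block until the motion is done:
- move_to(position, orientation): joint-space move of the TCP to a pose.
- move_l(position, speed=0.15, orientation=None): straight line of the TCP; orientation=None keeps the orientation; speed is the mean speed in m/s.
- movej(angles): joint-space move.
- gripper_open() and close(): open the fingers fully, or close them until they stop; the grip force is fixed at half the most.
- hold(seconds).
- inverse_kinematics(position, orientation): joint angles nearest the present ones, or None.
- state(): the state.
- get_image(name): name is "scene" or "top" or "wrist"; returns a dict with "frame" (480x640x3 uint8, blue, green, red), "depth" (480x640 float32, m along the optical axis (not along the pixel's ray), 0 where there is no reading), "camera_matrix" (3x3 intrinsics, pixels), "k1" (the pictures are not rectified: a ray, as slopes to the right and down, at radius r is drawn at 1 + k1 r^2 times it, then the intrinsics apply), "view" (4x4, takes a point from world to camera coordinates). Camera axes: x right, y up, looking along -z (the intrinsics and any distortion apply to the point x, -y, -z); pixel columns grow to the right and rows downward; lengths in m; the calibration is good to about 2 mm. A picture is of the moment at which its call begins.
A pose or a line that the arm cannot do raises IKError and nothing moves.
- job_done(): hands the job in; it is judged then, once.
The state is a dict: "time": time; "joint_pos": joint angles; "dq": joint speeds; "joint_torque": joint torques, N m; "ee_pos": TCP position; "ee_rot": TCP orientation; "ft_force": force on the tool from outside, world axes, zero at the start; "moment": the same for the moment, N m; "finger_gap": finger opening in m; "finger_force": force on a finger pad.
Only numpy, scipy, OpenCV 4.12 (cv2) and the standard library are available. Lean on these libraries where they do the work, as an engineer would, in place of code of your own. Each camera call takes 0.05 s, during which the arm holds its last target. There are 200 camera calls.

## Working session

There is one attempt and no reset: what is moved stays moved. The work goes in short steps, each a Python script; the robot and the scene stay as the last script left them, time stands still between calls to the robot, and variables do not carry over. Pictures are saved under pics/ and viewed, at most 10 in all, crops included, and the job is handed in when it is done.

```bash
mkdir -p pics; ls; cat > h.py <<'E'
from bench import *
import numpy as np, cv2
E
python3 - <<'E'
from h import *
s=state(); print(s)
for n in ("top","scene"):
    g=get_image(n); cv2.imwrite(f"pics/{n}0.png",g["frame"]); np.savez(f"pics/{n}0.npz",**{k:np.array(v) for k,v in g.items()})
    print(n,g["camera_matrix"],g["k1"],np.round(g["view"],3))
E
```

```text
pics
{'time': 0.0, 'joint_pos': array([ 1.16927644e+00,  9.18529303e-02,  1.23184800e+00, -3.68694576e-05,
        1.81979584e+00, -5.67270993e-02]), 'dq': array([ 0.00167781, -0.00036177,  0.00088982, -0.0011224 , -0.00040456,
        0.00052282]), 'joint_torque': array([-1.37266718e-03, -4.46446753e+01, -4.06450510e+01,  6.96272892e-02,
        2.92811816e-02, -1.15520647e-04]), 'ee_pos': array([0.20272279, 0.56442583, 0.22953181]), 'ee_rot': array([-1.98832362e-04,  1.71548090e-01,  9.85175287e-01, -9.31238208e-04]), 'ft_force': array([ 0.46497644, -0.62657414, -0.45815937]), 'moment': array([-0.00632441,  0.01017178, -0.01596372]), 'finger_force': 0.0, 'finger_gap': 0.08776837718426962}
top [[472.13773145   0.         323.98482917]
 [  0.         472.13773145 237.60445512]
 [  0.           0.           1.        ]] 0.016044272923055675 [[ 0.017 -0.999 -0.028 -0.006]
 [ 0.985  0.012  0.171 -0.609]
 [-0.171 -0.031  0.985 -0.759]
 [ 0.     0.     0.     1.   ]]
scene [[448.12043405   0.         315.65909591]
 [  0.         448.12043405 240.70794588]
 [  0.           0.           1.        ]] -0.0014582984552559762 [[ 0.159  0.987  0.018 -0.08 ]
 [-0.57   0.077  0.818  0.234]
 [ 0.806 -0.14   0.575 -1.258]
 [ 0.     0.     0.     1.   ]]
```

View pics/top0.png

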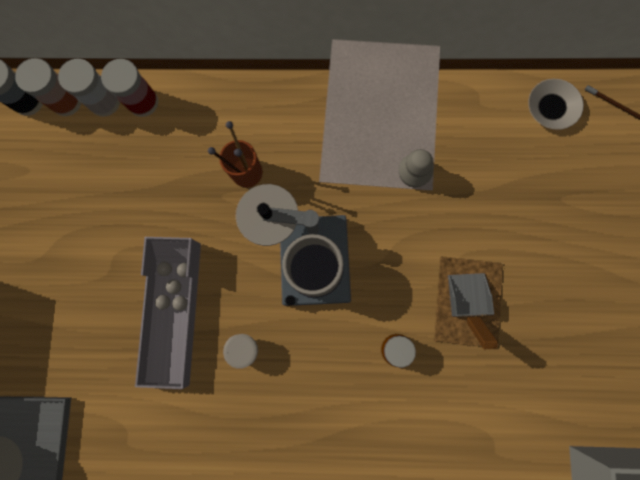

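View pics/scene0.png

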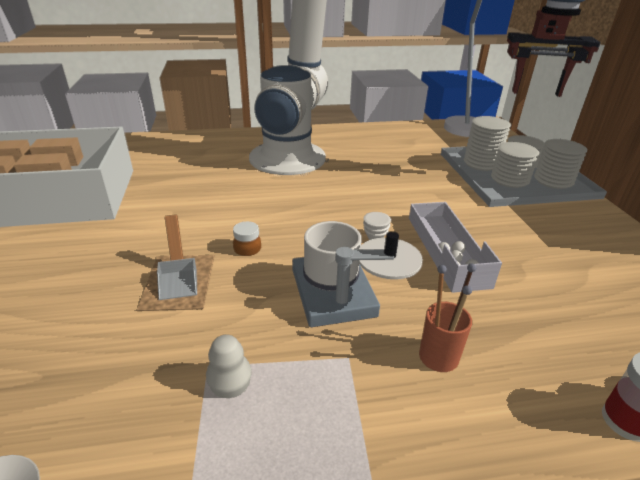

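The top view has +x up and +y left. It shows the tray at cols 138–200 with its slope end at the top, and the balls near (172,288). The jar is at (313,265), the post at (310,218), the lid knob at (265,211), and the scoop at (472,300) with its handle pointing toward the robot. The scene view agrees, and the bystanders are clear of the path.

```bash
cat >> h.py <<'E'
def rays(g,uv):
    K=g["camera_matrix"];V=np.array(g["view"]);k=float(g["k1"])
    p=(np.asarray(uv,float).reshape(-1,2)-[K[0,2],K[1,2]])/[K[0,0],K[1,1]]
    q=p.copy()
    for _ in range(5): q=p/(1+k*(q**2).sum(1,keepdims=True))
    d=np.c_[q[:,0],-q[:,1],-np.ones(len(q))]@V[:3,:3]
    return -V[:3,:3].T@V[:3,3],d          # d has unit depth along the axis
def onplane(g,uv,z):
    c,d=rays(g,uv); return c+d*((z-c[2])/d[:,2])[:,None]
def cloud(g):
    v,u=np.mgrid[:480,:640]; c,d=rays(g,np.c_[u.ravel(),v.ravel()])
    P=c+d*np.asarray(g["depth"]).reshape(-1,1); P[np.asarray(g["depth"]).ravel()==0]=np.nan
    return P.reshape(480,640,3)
def circ(P):
    A=np.c_[2*P[:,:2],np.ones(len(P))]; s=np.linalg.lstsq(A,(P[:,:2]**2).sum(1),rcond=None)[0]
    return s[:2],np.sqrt(s[2]+s[:2]@s[:2])
E
python3 - <<'E'
from h import *
g=np.load("pics/top0.npz"); P=cloud(g); f=g["frame"]; hsv=cv2.cvtColor(f,cv2.COLOR_BGR2HSV)
def reg(u0,u1,v0,v1,z0,z1):
    Q=P[v0:v1,u0:u1].reshape(-1,3); return Q[(Q[:,2]>z0)&(Q[:,2]<z1)]
print("table z",np.nanmedian(P[420:470,200:500,2]))
r=lambda n,x:print(n,np.round(x,4).tolist())
rect=lambda Q:cv2.boxPoints(cv2.minAreaRect((Q[:,:2]*1000).astype(np.float32)))
T=reg(120,215,225,400,.028,.07); r("tray",rect(T)); r("tray hi",rect(T[T[:,2]>.05])); r("n",len(T))
b=reg(150,195,255,320,.018,.04); r("ballsz",b[:,2].max())
J=reg(270,360,225,310,.104,.116);r("jar",[*circ(J)[0],circ(J)[1],len(J)])
m=reg(265,365,210,315,.02,.036); r("base",rect(m))
L=reg(225,305,180,255,.112,.1225); r("lid",[*circ(L)[0],len(L)]); r("lidrect",rect(L))
kn=reg(225,305,180,255,.14,.17); r("knob",[*kn.mean(0),len(kn),kn[:,2].max()])
po=reg(295,325,205,232,.105,.14); r("post",[*po.mean(0),len(po)])
mat=reg(425,515,250,355,.002,.2); r("mat",rect(mat))
S=reg(425,515,250,355,.024,.04); r("scoop wall",rect(S)); 
H=reg(425,530,290,370,.05,.12); r("handle",rect(H)); r("hz",[H[:,2].min(),H[:,2].max(),len(H)])
for z in np.arange(.05,.1,.01):
    q=H[(H[:,2]>z)&(H[:,2]<z+.01)]
    if len(q): r(f"h{z:.2f}",[*q.mean(0),len(q)])
# mat by colour at z .004
roi=np.zeros(f.shape[:2],np.uint8); roi[250:355,425:515]=1
wood=((hsv[...,1]<60)&(roi>0)).astype(np.uint8); 
print("scoop grey px",cv2.boxPoints(cv2.minAreaRect(np.argwhere(wood)[:,::-1].astype(np.float32))).tolist())
x=cv2.resize(f[220:400,120:360],None,fx=3.3,fy=3.3,interpolation=cv2.INTER_CUBIC); y=cv2.resize(f[240:360,420:520],None,fx=5,fy=5,interpolation=cv2.INTER_CUBIC)
cv2.imwrite("pics/c1.png",x); cv2.imwrite("pics/c2.png",y)
E
```

```text
table z 0.0005882543795190931
tray [[352.9151916503906, 234.92869567871094], [604.831787109375, 230.74830627441406], [606.2008056640625, 313.2471923828125], [354.2842102050781, 317.4276123046875]]
tray hi [[538.7767944335938, 231.8450927734375], [604.8275756835938, 230.74310302734375], [606.2041015625, 313.2434997558594], [540.1533203125, 314.3454895019531]]
n 2234
ballsz 0.04
jar [0.5571, 0.0204, 0.0449, 725.0]
base [[492.6297912597656, 76.47219848632812], [500.35479736328125, -43.54180145263672], [655.7363891601562, -33.54029846191406], [648.0114135742188, 86.47370147705078]]
lid [0.6336, 0.0933, 2401.0]
lidrect [[551.1893920898438, 86.2938003540039], [617.4794921875, 12.30090045928955], [704.331298828125, 90.11129760742188], [638.0411987304688, 164.1042022705078]]
knob [0.6323, 0.0931, 0.1569, 171.0, 0.1623]
post [0.6267, 0.0296, 0.127, 374.0]
mat [[412.0238952636719, -332.7734069824219], [598.7008056640625, -336.1213073730469], [601.5451049804688, -177.5236053466797], [414.86810302734375, -174.17579650878906]]
scoop wall [[460.56640625, -222.84559631347656], [465.34478759765625, -287.348388671875], [530.7238159179688, -282.5050964355469], [525.9453735351562, -218.0023956298828]]
handle [[430.66259765625, -244.92689514160156], [431.83660888671875, -267.4809875488281], [469.7583923339844, -265.5072021484375], [468.58441162109375, -242.95309448242188]]
hz [0.0501, 0.1037, 421.0]
h0.05 [0.4638, -0.2516, 0.0549, 62.0]
h0.06 [0.4585, -0.2522, 0.0656, 55.0]
h0.07 [0.4541, -0.2522, 0.075, 59.0]
h0.08 [0.449, -0.2522, 0.0847, 61.0]
h0.09 [0.4403, -0.2548, 0.0962, 118.0]
scoop grey px [[447.9425354003906, 275.1372375488281], [490.4867858886719, 272.3009338378906], [493.2611389160156, 313.9159851074219], [450.7168884277344, 316.7522888183594]]
```

View pics/c2.png

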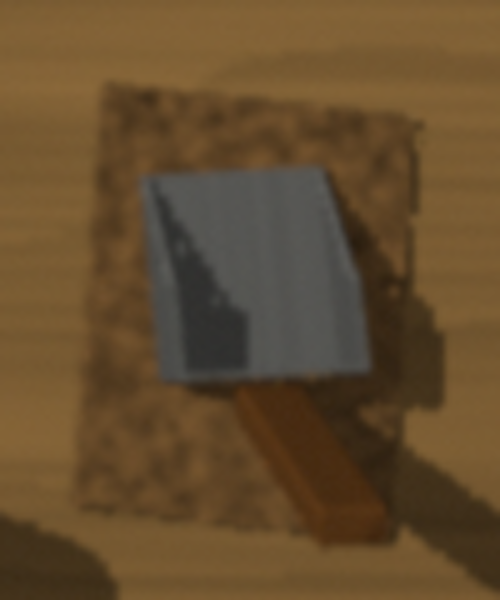

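View pics/c1.png

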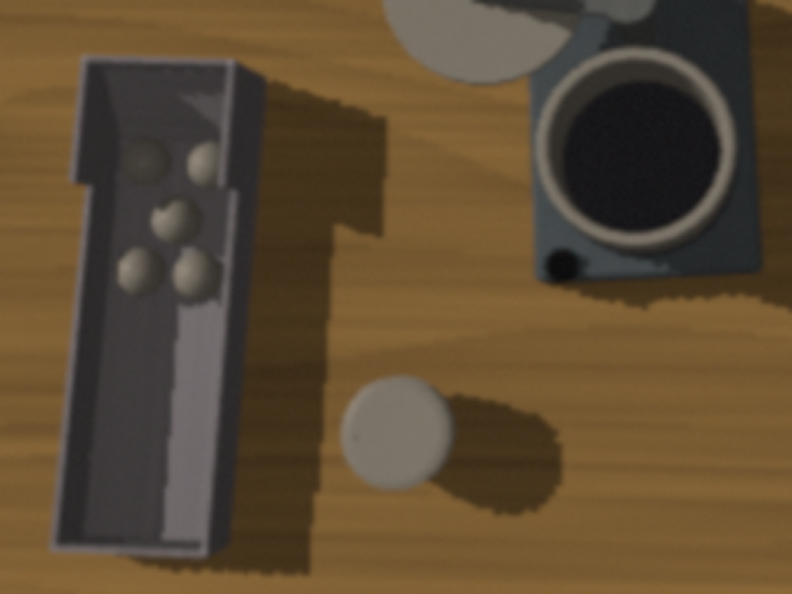

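The scoop crop shows the lip corners at about (448.6,275) and (484.6,273.6), and the back wall top at (452.6,316) and (494,314.6). In the tray crop the five balls lie on the far floor. The mill and tray sizes match the specs. Next I check the scoop's origin and the IK for the whole plan.

```bash
cat >> h.py <<'E'
from scipy.spatial.transform import Rotation as R
def frame(x,y,z,yaw): T=np.eye(4); T[:3,:3]=R.from_euler('z',yaw).as_matrix(); T[:3,3]=[x,y,z]; return T
TRAY=frame(.5074,.2736,0,np.deg2rad(-.95)); MILL=frame(.557,.0204,0,np.deg2rad(3.7))
SCOOP0=frame(.518,-.2510,.004,np.deg2rad(3.6))
# tool in scoop frame: z along handle downwards, y (closing) across the handle's thickness
h=np.array([-.438,0,.899]); h/=np.linalg.norm(h)
G=np.eye(4); zt=-h; yt=np.array([h[2],0,-h[0]]); G[:3,:3]=np.c_[np.cross(yt,zt),yt,zt]; G[:3,3]=np.array([-.0698,0,.0679])+.011*zt
def scoop_pose(base,lip,pitch,yaw=0,roll=0):
    """scoop frame with its lip at a point of base, pitch = mouth up (rad)"""
    T=np.eye(4); T[:3,:3]=R.from_euler('ZYX',[yaw,-pitch,roll]).as_matrix()
    T[:3,3]=np.array(lip)-T[:3,:3]@[.036,0,0]; return base@T
def tcp(S,flip=False):
    T=S@G; Q=T[:3,:3]@np.diag([-1,-1,1]) if flip else T[:3,:3]
    q=R.from_matrix(Q).as_quat()[[3,0,1,2]]; return T[:3,3],q
E
python3 - <<'E'
from h import *
g=np.load("pics/top0.npz"); r=lambda n,x:print(n,np.round(x,4).tolist())
r("lip",onplane(g,[[448.6,275],[484.6,273.6]],.005)); r("back",onplane(g,[[452.6,316],[494,314.6]],.032))
P=cloud(g); w=P[276:316,450:492]; fl=w[(w[...,2]>.001)&(w[...,2]<.012)]; r("floor z",[np.median(fl[:,2]),fl[:,0].min(),fl[:,0].max()])
r("cam",rays(g,[[0,0]])[0])
lims=np.array([[-2.87,2.87],[-.86,2.18],[.17,2.46],[-1.51,4.65],[.06,2.69],[-2.65,2.65]])
for fl in (0,1):
  print("flip",fl)
  poses={"grasp":SCOOP0,"entry":scoop_pose(TRAY,[-.06,0,.004],0),"slope":scoop_pose(TRAY,[.06,0,.004],0),"up":scoop_pose(TRAY,[.088,0,.034],.26),
   "lift":scoop_pose(TRAY,[.088,0,.2],.3)}
  for y in (0,-.7,.7):
   for p in (-.2,.3,-.8,-1.1): poses[f"tip{y}{p}"]=scoop_pose(MILL,[-.02*np.cos(y),-.02*np.sin(y),.118],p,y)
  for n,S in poses.items():
    q=inverse_kinematics(*tcp(S,fl)); r(n,q) if q is not None else print(n,None)
E
```

```text
lip [[0.552, -0.2183, 0.005], [0.5555, -0.2817, 0.005]]
back [[0.4799, -0.2167, 0.032], [0.4835, -0.2862, 0.032]]
floor z [0.0066, 0.4818, 0.5515]
cam [0.4704, -0.0216, 0.8512]
flip 0
grasp [-0.8006, -0.4157, 2.0447, 0.3613, 1.2277, -0.9369]
entry [0.8559, -0.6323, 2.1888, -0.3557, 1.2988, 0.9191]
slope [0.6369, -0.358, 2.0017, -0.2966, 1.1459, 0.7282]
up [0.7296, -0.4497, 2.1543, -0.5751, 0.9556, 0.968]
lift [0.7502, -0.5531, 1.9515, -0.5338, 1.2022, 0.8224]
tip0-0.2 [-0.0716, -0.5708, 1.8733, 0.034, 1.588, -0.1313]
tip00.3 None
tip0-0.8 [-0.0148, 0.1547, 1.1974, -0.0319, 2.1348, -0.0918]
tip0-1.1 [-0.0017, 0.5096, 0.8465, -0.0611, 2.4301, -0.0992]
tip-0.7-0.2 [0.2438, -0.3967, 1.7524, -0.1945, 1.6212, 0.8533]
tip-0.70.3 [0.6427, -0.5988, 2.1259, -0.7263, 1.4047, 1.3249]
tip-0.7-0.8 [-0.0875, 0.1188, 1.2366, 0.2037, 2.0764, 0.6207]
tip-0.7-1.1 [-0.1779, 0.4134, 0.9709, 0.3711, 2.3174, 0.6328]
tip0.7-0.2 [-0.3433, -0.3708, 1.733, 0.2272, 1.6619, -1.0737]
tip0.70.3 [-0.766, -0.5279, 2.0801, 0.7527, 1.5568, -1.5287]
tip0.7-0.8 [0.0543, 0.1128, 1.243, -0.251, 2.0401, -0.7956]
tip0.7-1.1
[... 190 characters left out ...]
0.358, 2.0017, -0.2966, 1.1459, -2.4134]
up [0.7296, -0.4497, 2.1543, -0.5751, 0.9556, -2.1736]
lift [0.7502, -0.5531, 1.9515, -0.5338, 1.2022, -2.3192]
tip0-0.2 None
tip00.3 None
tip0-0.8 None
tip0-1.1 None
tip-0.7-0.2 [0.2438, -0.3967, 1.7524, -0.1945, 1.6212, -2.2883]
tip-0.70.3 [0.6427, -0.5988, 2.1259, -0.7263, 1.4047, -1.8167]
tip-0.7-0.8 [-0.0875, 0.1188, 1.2366, 0.2037, 2.0764, -2.5209]
tip-0.7-1.1 [-0.1779, 0.4134, 0.9709, 0.3711, 2.3174, -2.5088]
tip0.7-0.2 [-0.3433, -0.3708, 1.733, 0.2272, 1.6619, 2.0678]
tip0.70.3 [-0.766, -0.5279, 2.0801, 0.7527, 1.5568, 1.6129]
tip0.7-0.8 [0.0543, 0.1128, 1.243, -0.251, 2.0401, 2.346]
tip0.7-1.1 [0.1688, 0.3975, 0.9909, -0.4531, 2.2591, 2.3457]
```

```bash
sed -i 's/^SCOOP0=.*/SCOOP0=frame(.518,-.2517,.004,np.deg2rad(3.2))/' h.py; cat >> h.py <<'E'
def go(S,speed=None,back=0.,up=0.):
    p,q=tcp(S); p=p-back*R.from_quat(q[[1,2,3,0]]).as_matrix()[:,2]+[0,0,up]
    move_to(p,q) if speed is None else move_l(p,speed,q)
def rep(n=""):
    s=state(); print(n,"t",round(s["time"],2),"pos",np.round(s["ee_pos"],4),"gap",round(s["finger_gap"],4),"F",np.round(s["ft_force"],2),"M",np.round(s["moment"],2),"ff",round(s["finger_force"],1))
def look(n,name):
    g=get_image(n); cv2.imwrite(f"pics/{name}.png",g["frame"]); np.savez(f"pics/{name}.npz",**{k:np.array(v) for k,v in g.items()}); return g
E
python3 - <<'E'
from h import *
go(SCOOP0,back=.13); rep("pre")
go(SCOOP0,.15); rep("at"); close(); rep("closed")
go(SCOOP0,.08,up=.05); hold(.3); rep("up"); look("top","top1"); look("scene","scene1")
E
```

```text
pre t 3.08 pos [ 0.3966 -0.2581  0.179 ] gap 0.0879 F [ 0.16  0.47 -0.23] M [-0.11  0.25 -0.03] ff 0.0
at t 4.09 pos [ 0.4534 -0.2556  0.063 ] gap 0.0878 F [0.62 0.24 0.17] M [-0.08  0.28  0.01] ff 0.0
closed t 5.22 pos [ 0.4531 -0.2553  0.0619] gap 0.0138 F [-0.13 -0.59 -0.36] M [-0.18  0.3  -0.04] ff 30.0
up t 6.29 pos [ 0.453  -0.2552  0.1115] gap 0.0144 F [ 0.29  0.53 -2.47] M [-0.09  0.45  0.03] ff 30.0
```

```bash
python3 - <<'E'
from h import *
g=np.load("pics/top1.npz"); P=cloud(g)
S=SCOOP0.copy(); S[2,3]+=.05
Q=(P.reshape(-1,3)-S[:3,3])@S[:3,:3]; ok=(abs(Q[:,0])<.06)&(abs(Q[:,1])<.05)&(Q[:,2]>-.02)&(Q[:,2]<.045); Q=Q[ok]
F=Q[(abs(Q[:,1])<.024)&(Q[:,0]>-.025)&(Q[:,0]<.028)&(Q[:,2]<.015)]
c=np.linalg.lstsq(np.c_[F[:,:2],np.ones(len(F))],F[:,2],rcond=None)[0]; print("plane",c,len(F),F[:,2].std())
print("ext x",np.percentile(Q[Q[:,2]>-.005,0],[.5,99.5]),"y",np.percentile(Q[Q[:,2]>-.005,1],[.5,99.5]))
E
python3 -c "
import cv2;a=cv2.imread('pics/top1.png')[200:380,400:560];b=cv2.imread('pics/scene1.png')[180:360,80:300]
import numpy as np;cv2.imwrite('pics/c3.png',np.hstack([cv2.resize(a,(320,360)),cv2.resize(b,(440,360))]))"
```

```text
plane [-0.00210426  0.0071517   0.00241722] 917 0.001346625489514831
ext x [-0.05453716  0.03673917] y [-0.03087051  0.03274606]
```

View pics/c3.png

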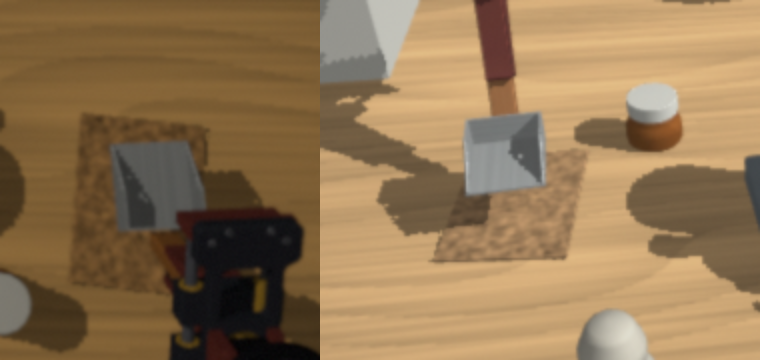

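The scoop is in hand as modelled: level, with its extents within 1 mm. Next I move to the tray and descend until contact behind the balls.

```bash
python3 - <<'E'
from h import *
g=np.load("pics/top0.npz"); b=onplane(g,[[162.4,302.4],[179,303.3],[173,287],[163,268.5],[182.5,269.5]],.02)
print(np.round((b-TRAY[:3,3])@TRAY[:3,:3],4)[:,:2].tolist())
go(SCOOP0,.25,up=.2)
E0=lambda z,p=-.02,x=-.041:scoop_pose(TRAY,[x,0,z],p)
go(E0(.2)); rep("over"); go(E0(.09),.2)
g=look("top","top2")
go(E0(.018),.1); hold(.3); f0=state()["ft_force"][2]; rep("low")
for z in np.arange(.010,-.003,-.001):
    go(E0(z),.03); f=state()["ft_force"][2]-f0
    if abs(f)>1.5: break
print("contact z",z,f); rep()
E
```

```text
[[-0.0125, 0.0128], [-0.0131, -0.0167], [0.015, -0.0035], [0.0473, 0.0174], [0.0465, -0.0177]]
over t 9.08 pos [0.367  0.2754 0.2597] gap 0.0136 F [-0.35  0.68 -1.52] M [-0.07  0.46 -0.  ] ff 30.0
low t 11.0 pos [0.3668 0.2761 0.0786] gap 0.0138 F [ 0.53  0.22 -2.07] M [-0.07  0.5   0.02] ff 30.0
contact z 0.002000000000000007 2.9320188266677585
 t 13.42 pos [0.367  0.2761 0.0627] gap 0.014 F [-0.48 -0.54  0.87] M [-0.21  0.03 -0.04] ff 30.0
```

```bash
cat >> h.py <<'E'
def scoop_up():
    S=lambda x,z,p:scoop_pose(TRAY,[x,0,z],p)
    go(S(.054,.0030,-.01),.10); rep("slid")
    go(S(.060,.0045,.0),.06)
    go(S(.074,.0190,.12),.08); rep("climb")
    go(S(.088,.0330,.26),.08); hold(.3); rep("top")
    go(S(.080,.075,.34),.12); go(S(.070,.13,.34),.15); hold(.3); rep("lift")
E
python3 - <<'E'
from h import *
scoop_up(); look("top","top3"); look("scene","scene3")
a=cv2.imread("pics/top3.png")[220:400,110:270]; b=cv2.imread("pics/scene3.png")[150:310,370:530]
cv2.imwrite("pics/c4.png",np.hstack([cv2.resize(a,(400,450)),cv2.resize(b,(400,450))]))
E
```

```text
slid t 14.51 pos [0.461  0.2741 0.0618] gap 0.0141 F [ 1.17  0.28 -0.87] M [-0.2  -0.08 -0.05] ff 30.0
climb t 15.03 pos [0.4723 0.2739 0.0625] gap 0.0139 F [-0.83  0.44 -4.03] M [-0.05  0.89  0.07] ff 30.0
top t 15.62 pos [0.4834 0.274  0.0639] gap 0.0136 F [ 0.44 -0.99 -4.45] M [-0.04  1.09 -0.06] ff 30.0
lift t 16.88 pos [0.4626 0.274  0.1496] gap 0.0139 F [ 0.47  0.13 -4.29] M [ 0.02  1.13 -0.01] ff 30.0
```

View pics/c4.png

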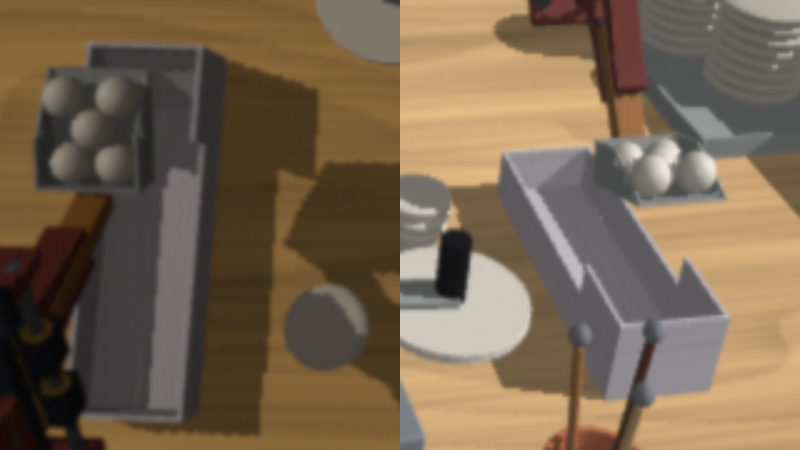

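All five balls are in the pan and the tray is empty. Next I carry them to the jar and tip.

```bash
python3 - <<'E'
from h import *
M=lambda z,p,x=-.022,y=-.7:scoop_pose(MILL,[x*np.cos(y),x*np.sin(y),z],p,y)
go(scoop_pose(TRAY,[.05,0,.22],.33),.15)
go(M(.2,.33,-.06),.15); rep("near")
go(M(.145,.28),.12); hold(.2); rep("over")
for p,z in [(.12,.132),(.0,.122),(-.1,.118),(-.2,.118),(-.3,.118)]: go(M(z,p),.04); rep(p)
for p in np.arange(-.42,-.86,-.11): go(M(.118,p,-.020),.06)
hold(.4); rep("tipped"); go(M(.15,-.86,-.025),.15); go(M(.2,-.4,-.06),.25); rep("away")
g=look("top","top4"); cv2.imwrite("pics/c5.png",cv2.resize(g["frame"][180:340,200:400],(750,600)))
E
```

```text
near t 18.93 pos [0.4168 0.1243 0.2222] gap 0.014 F [-0.59  0.4  -4.64] M [0.6  0.94 0.01] ff 30.0
over t 19.81 pos [0.4483 0.1011 0.1737] gap 0.0139 F [ 0.56 -0.12 -3.62] M [0.55 0.89 0.03] ff 30.0
0.12 t 20.15 pos [0.4536 0.0963 0.1786] gap 0.014 F [-0.51  0.43 -3.85] M [ 0.43  0.78 -0.01] ff 30.0
0.0 t 20.47 pos [0.4579 0.0928 0.1795] gap 0.014 F [-0.2  -0.52 -3.88] M [0.35 0.69 0.01] ff 30.0
-0.1 t 20.83 pos [0.4628 0.0895 0.1851] gap 0.014 F [-0.54  0.85 -4.33] M [0.31 0.61 0.07] ff 30.0
-0.2 t 21.27 pos [0.4689 0.0853 0.1948] gap 0.0137 F [-0.14 -0.61 -1.94] M [ 0.11  0.34 -0.04] ff 30.0
-0.3 t 21.72 pos [0.4754 0.0804 0.2029] gap 0.0138 F [ 0.29 -0.82 -2.38] M [ 0.1   0.25 -0.07] ff 30.0
tipped t 23.62 pos [0.5131 0.0529 0.2296] gap 0.0138 F [-0.75 -0.87 -1.85] M [-0.22 -0.08  0.04] ff 30.0
away t 24.65 pos [0.4512 0.0984 0.2924] gap 0.0135 F [ 0.99 -0.86 -2.95] M [-0.06  0.15 -0.03] ff 30.0
```

View pics/c5.png

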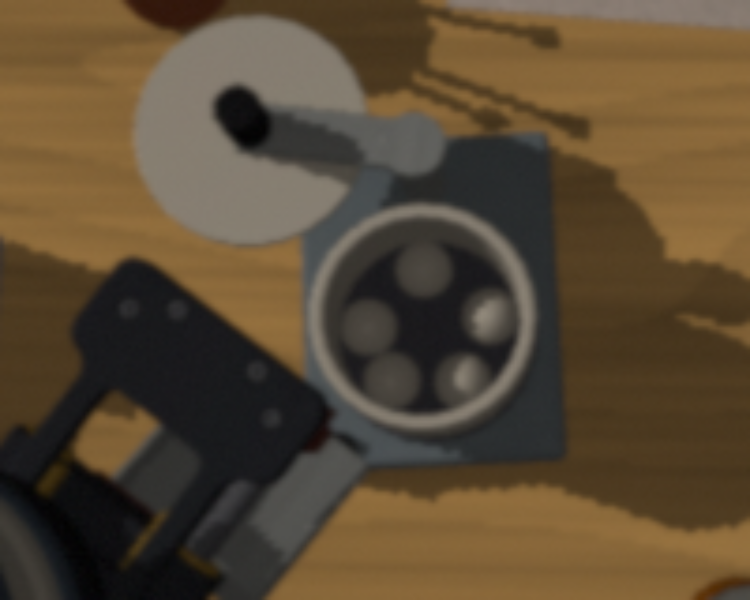

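All five balls are in the jar. Next I return the scoop to its mat.

```bash
python3 - <<'E'
from h import *
go(scoop_pose(MILL,[-.08,.06,.25],-.1,-.5),.25)
go(SCOOP0,up=.2); rep("over mat"); go(SCOOP0,.2,up=.02); hold(.3); f0=state()["ft_force"][2]
for u in np.arange(.006,-.004,-.001):
    go(SCOOP0,.03,up=u); f=state()["ft_force"][2]-f0
    if f>1.2: break
print("contact",u,f); gripper_open(); hold(.2); rep("open"); go(SCOOP0,.15,back=.13,up=u); rep("off")
g=look("top","top5"); P=cloud(g)
Q=(P.reshape(-1,3)-SCOOP0[:3,3])@SCOOP0[:3,:3]
F=Q[(abs(Q[:,1])<.024)&(Q[:,0]>-.01)&(Q[:,0]<.028)&(Q[:,2]>-.01)&(Q[:,2]<.015)]
print(np.linalg.lstsq(np.c_[F[:,:2],np.ones(len(F))],F[:,2],rcond=None)[0])
cv2.imwrite("pics/c6.png",cv2.resize(g["frame"][220:380,410:570],(500,500)))
E
```

```text
over mat t 26.63 pos [ 0.4532 -0.2556  0.2614] gap 0.0138 F [ 0.38  0.25 -2.66] M [-0.11  0.51 -0.01] ff 30.0
contact -0.001 4.07643808471606
open t 31.75 pos [ 0.4531 -0.2553  0.061 ] gap 0.0877 F [-0.08  0.78 -0.99] M [-0.13  0.26 -0.02] ff 0.0
off t 32.77 pos [ 0.3962 -0.2582  0.1767] gap 0.0877 F [-0.7   0.64 -0.96] M [-0.08  0.26  0.03] ff 0.0
[-0.0169119   0.00272594  0.00284461]
```

View pics/c6.png

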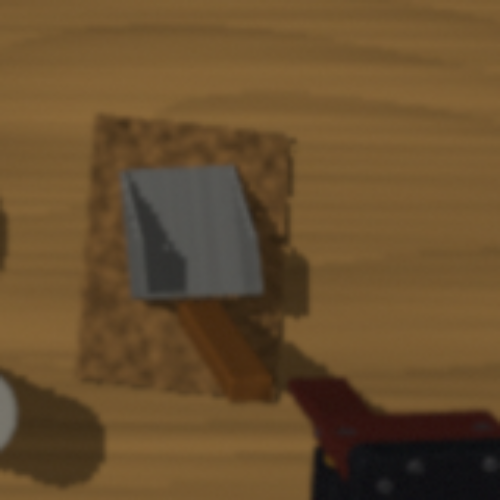

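The scoop stands upright on its mat, let go. Next is the lid.

```bash
python3 - <<'E'
from h import *
P=cloud(np.load("pics/top4.npz")).reshape(-1,3)
b=P[(P[:,2]>.125)&(P[:,2]<.2)&(P[:,0]>.66)&(P[:,0]<.85)&(P[:,1]>.04)&(P[:,1]<.25)]; print("brush",len(b),b.min(0) if len(b) else "")
H=(MILL@[.07,0,0,1])[:3]
kn=np.array([.6323,.0931]); d=MILL[:2,:2].T@(kn-H[:2]); a0=np.arctan2(d[1],-d[0]); print("a0",a0,np.hypot(*d))
def q(psi):
    y=np.array([np.cos(psi),np.sin(psi),0]); z=np.array([0,0,-1.]); m=R.from_matrix(np.c_[np.cross(y,z),y,z]).as_quat(); return m[[3,0,1,2]]
K=lambda a,z=.1385:(MILL@[.07-.07*np.cos(a),.07*np.sin(a),z,1])[:3]
s=state(); move_l(s["ee_pos"]+[0,0,.1],.25)
move_to(K(a0,.24),q(-.15)); rep("above"); move_l(K(a0),.12); rep("at"); close(); rep("grip")
for a in np.linspace(a0,.1,13)[1:]: move_l(K(a),.1)
hold(.2); rep("near shut"); f0=state()["ft_force"]
for a in np.arange(.06,-.09,-.02):
    move_l(K(a),.03); hold(.1); f=state()["ft_force"]-f0; print(round(a,2),np.round(f,1))
    if np.hypot(*f[:2])>6: break
gripper_open(); hold(.2); move_l(K(a,.24),.15); rep("off")
move_l(np.array([.42,.1,.3]),.25); g=look("top","top6"); P=cloud(g).reshape(-1,3)
k=P[(P[:,2]>.14)&(P[:,2]<.165)&(np.hypot(*(P[:,:2]-MILL[:2,3]).T)<.04)]; m=k.mean(0); d=MILL[:2,:2].T@(m[:2]-H[:2]); print("knob",m,len(k),"lid",np.arctan2(d[1],-d[0]))
L=P[(P[:,2]>.112)&(P[:,2]<.1225)&(np.hypot(*(P[:,:2]-MILL[:2,3]).T)<.08)]; rep()
cv2.imwrite("pics/fin.png",g["frame"])
E
```

```text
brush 222 [0.71675078 0.12984298 0.12546973]
a0 1.7150765266795582 0.06839988098510173
above t 34.94 pos [0.6323 0.0935 0.2402] gap 0.0876 F [-0.84 -0.21 -0.9 ] M [-0.09  0.07 -0.03] ff 0.0
at t 35.93 pos [0.6329 0.0947 0.1398] gap 0.088 F [0.35 1.1  0.05] M [-0.08  0.11 -0.03] ff 0.0
grip t 36.99 pos [0.6325 0.0947 0.1385] gap 0.0195 F [ 0.4  -0.33 -1.17] M [-0.02 -0.08 -0.05] ff 30.0
near shut t 40.19 pos [0.5557 0.028  0.1389] gap 0.0197 F [-2.81  0.83  8.19] M [0.16 0.53 0.16] ff 30.0
0.06 [-0.9  1.8  0.7]
0.04 [-2.3  1.5  0.5]
0.02 [-3.   3.3  0.6]
-0.0 [-3.4  3.4  1.6]
-0.02 [-4.6  2.   1.3]
-0.04 [-6.4  2.1  2.4]
off t 44.45 pos [0.557  0.0176 0.2389] gap 0.088 F [ 0.62 -0.82 -1.21] M [-0.09  0.03  0.05] ff 0.0
knob [0.5558257  0.02691508 0.15827303] 155 lid 0.09269675955744744
 t 45.33 pos [0.4205 0.0995 0.2985] gap 0.0876 F [-0.03  0.16  0.12] M [-0.05  0.09  0.  ] ff 0.0
```

View pics/fin.png

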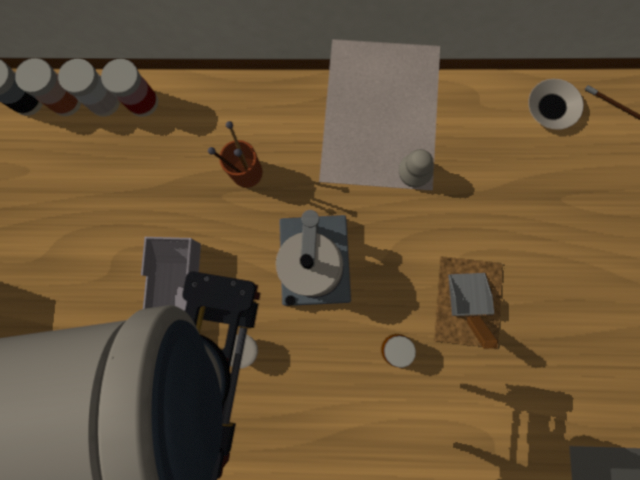

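The lid stopped about 0.09 rad short: the knob slid in the pads, at (307,261) with the jar centre at (313,265). I'll push it home with closed fingers against the stop.

```bash
python3 - <<'E'
from h import *
H=(MILL@[.07,0,0,1])[:3]
y=np.array([np.cos(-.15),np.sin(-.15),0]); z=np.array([0,0,-1.]); q=R.from_matrix(np.c_[np.cross(y,z),y,z]).as_quat()[[3,0,1,2]]
close(); move_to(np.array([.556,.075,.25]),q); move_l(np.array([.556,.068,.1385]),.15); hold(.2); f0=state()["ft_force"]
n=0
for Y in np.arange(.056,.020,-.0015):
    move_l(np.array([.556,Y,.1385]),.05); f=(state()["ft_force"]-f0)[1]; print(round(Y,4),round(f,1),end="; ")
    n=n+1 if f>7 else 0
    if f>12 or n>1: break
rep("pushed"); move_l(np.array([.556,.075,.1385]),.15); move_l(np.array([.50,.12,.28]),.25); move_l(np.array([.42,.12,.3]),.25)
g=look("top","top7"); P=cloud(g).reshape(-1,3); near=np.hypot(*(P[:,:2]-MILL[:2,3]).T)<.08
k=P[(P[:,2]>.14)&(P[:,2]<.165)&near]; m=k.mean(0); d=MILL[:2,:2].T@(m[:2]-H[:2]); print("knob",m,"lid",np.arctan2(d[1],-d[0]))
L=P[(P[:,2]>.113)&(P[:,2]<.1225)&near]; print("lid y range",np.percentile(L[:,1],[1,99]).mean(),"x",L[:,0].min()+.05); rep()
cv2.imwrite("pics/fin2.png",cv2.resize(g["frame"][190:330,240:380],(560,560)))
E
```

```text
0.056 0.2; 0.0545 -0.4; 0.053 0.7; 0.0515 0.4; 0.05 0.9; 0.0485 0.1; 0.047 0.7; 0.0455 1.1; 0.044 1.5; 0.0425 1.1; 0.041 0.9; 0.0395 2.9; 0.038 7.9; 0.0365 13.1; pushed t 52.05 pos [0.556  0.0395 0.1386] gap 0.0009 F [-0.58 12.4  -0.43] M [ 1.75  0.08 -0.01] ff 5.6
knob [0.55597031 0.01975161 0.1585379 ] lid -0.008169114825962533
lid y range 0.02037959035763614 x 0.5571586231791515
 t 53.77 pos [0.4204 0.1196 0.2982] gap 0.0007 F [0.18 0.37 0.11] M [-0.1   0.09  0.  ] ff 0.0
```

View pics/fin2.png

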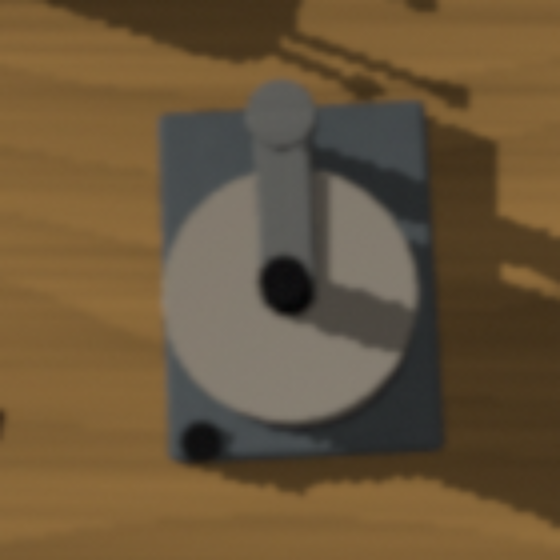

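The lid is now centred on the jar, with a measured angle of about 0, and it hit its stop with a clear rise in force.

```bash
python3 -c "
from bench import *
print(job_done())"
```

```text
the job is handed in; nothing more can be done
None
```

I tipped all five balls into the mill jar, set the scoop back upright on its mat and let go, then pushed the lid fully shut against its stop; the job is handed in at about 54 s of the 72 s allowed.

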